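Set the slicer's ratcheted thickness dial back to the green mark

TASK

The vegetable slicer's thickness dial has been clicked on too far. Swing the red ball lever over, away from the dial, so that its pawl is free; turn the dial back clockwise until its white pointer is at the green mark; then swing the lever back so that the pawl drops into the dial's teeth again. Leave the kitchen timer and the pepper mill where they stand.

Things in the scene. Friction and masses are not known exactly. Their poses are not given: they have to be found in the camera images.
- slicer: Grey vegetable slicer with steel deck, 150 x 425 mm, fixed. Origin on the worktop under the dial's axis; z up; -x towards the green mark on the housing (67 mm off the axis), +y along the deck (ends at 300 mm), -y towards the pawl lever. Housing 40 mm high, x -75 to 75, y -125 to 75 mm. The lever's level pin runs along x at y -100, z 66 mm, in a bracket 74 mm high.
- dial (a joint): Angle of the thickness dial (rad) about its upright axis. 0: white pointer at the green mark; positive: anticlockwise from above, past the mark. Starts 0.6 to 1.2, travel -0.45 to 1.9. Needs 0.05 N m, stays where left. 12 saw teeth, a step is 0.52 rad. With the pawl in it clicks on anticlockwise but cannot turn back more than part of a step.
- dial_grip (a point): On the dial's axis, 78 mm above the worktop, in its black bar grip, where to hold it. The bar is 60 mm long, 14 mm wide, from z 50 to 90 mm, and lies along the pointer: along the slicer's x at joint 0, turning with the dial. The white pointer is on one end of the bar. The black disc below is 114 mm across, top at z 50 mm, aluminium teeth on it to z 57 mm.
- pawl (a joint): Swing of the pawl lever (rad). 0: pawl down in the dial's teeth, ball leaning 22 degrees towards the dial (up to 0.15 if the pawl lies on a tooth); 0.38: ball straight above the pin; 0.9: stop, ball leaning 30 degrees away, pawl clear. It falls by its own weight to the side it leans to and stays there; moves at under 1 N.
- pawl_ball (a point): Centre of the red ball, 22 mm across, at the end of the pawl lever, 50 mm from the pin. It swings in the slicer's y-z plane (x = 0): at y -81, z 112 mm with the pawl in, y -125, z 109 mm with the pawl free.
- kitchen_timer: Black and white clockwork kitchen timer, 64 mm across, 54 mm high, loose, standing beyond the slicer; origin at the centre of its underside. A bystander.
- pepper_mill: Turned dark wooden pepper mill, 58 mm across, 150 mm high, loose, standing beyond the slicer; origin at the centre of its underside. A bystander.

How it is judged:
On the way, in this order (a step that is already met when the one before it is completed fails the run):
1. the pawl lever is swung over, away from the dial, while the dial is still past the mark (value of joint pawl above 0.5 rad and value of joint dial above 0.26 rad), for 0.2 s.
2. with the pawl free, the dial is turned back to the green mark (value of joint pawl above 0.4 rad and value of joint dial between -0.2 and 0.2 rad), for 0.2 s.
At the end, for the whole second after the job is handed in: The dial's pointer is within 0.2 rad (11 degrees) of the green mark and at rest, and the pawl lever leans towards the dial with its pawl down on the teeth (joint below 0.22 rad) (value of joint dial between -0.2 and 0.2 rad and value of joint pawl below 0.22 rad and not (velocity of joint dial above 0.1 rad/s) and not (velocity of joint dial below -0.1 rad/s)); the robot touches nothing.
It fails at once if the kitchen timer or the pepper mill is shifted by more than 30 mm (distance of any of kitchen_timer, pepper_mill from where it was at the start of the episode above 0.03 m).
It also fails if it takes over 51 s, if anything falls off the work surface, if the arm or the gripper's body presses on something with over 40 N, if the wrist force passes 120 N, or if a joint passes its speed limit or range.

ROBOT

A 6-joint arm with a two-finger parallel gripper is mounted at the origin on a cart in front of the work surface, level with it; the furniture and walls round the work are solid. World frame = base frame: x ahead of the robot, y to its left, z up, the work surface at z = 0. Lengths are in m, angles in rad, forces in N, time in s.
With the tool pointing down it reaches from about 0.275 to 0.75 m from the base axis. Payload 10.2 kg.
Tool frame: the origin (TCP) lies between the finger pads; the fingertips stand 22 mm ahead of it and the grasp point (between the pads) lies 3 mm ahead of it; z points along the fingers, y is the line along which they close (so a half turn about z gives the same grasp; the last joint's range is limited). The gripper opens to 88 mm and grips with 3 to 60 N. Pads are 18 mm wide; open, the fingers measure 123 mm over their backs; the gripper's body (75 mm by 187 mm) begins 45 mm behind the grasp point.
Start: joints at [0.898, 0.313, 1.498, -0, 1.331, -0.223], TCP at [0.228, 0.473, 0.261] pointing down, gripper open.
Joint ranges: [-2.94, 2.94], [-0.97, 2.17], [0.19, 2.56], [-1.23, 4.37], [0.02, 3.11], [-2.88, 2.88]. Speed limits (rad/s): [2.39, 2.39, 3.01, 3.14, 3.14, 3.14].

INTERFACE

Orientations are given as a unit quaternion [w, x, y, z].
In Python, from plant import ctrl gives the robot as it stands. The module is installed in compiled form; this text tells all that it offers.
- The arm moves only by the shell command python3 -m pendant 'ROWS'. ROWS is JSON, a list of rows, each a list of 5 numbers: the finger opening in cm, from 0 to 8.81, then the shift along the tool's x, y, z in cm, then the turn about the tool's z in degrees. In form: [[claw, tx, ty, tz, roll], ...]. A call has 1 to 20 rows; each row is the pose to reach, as a shift and turn from the pose commanded when the call began, along the tool's axes at that moment; what a row does not reach only later rows make up. A row lasts 1/10 s, in which the tool goes at most 50 mm and 8.59 degrees, less where a joint would pass 70% of its speed; a pose out of reach is approached as far as the arm can. A call with a gripper value outside its range is refused whole. The fingers move at their own pace and stop on an object; the grip force is fixed at half the most. Time passes only in rows, so rows that repeat a pose let the fingers close. It gives the time, the measured TCP pose, the force, the opening and the grip force at its end, in the units of the state.
- ctrl.observe(): the state, without advancing time (a new reading comes with each control period).
- ctrl.snapshot(name): name is "scene" or "top"; returns the picture (480x640x3 uint8, red, green, blue); there is no depth.
- ctrl.get_calibration(name): a dict with "intrinsics" (3x3 intrinsics, pixels), "origin" and "rotation" of the camera in the world. Camera axes: x right, y up, looking along -z (the intrinsics and any distortion apply to the point x, -y, -z); pixel columns grow to the right and rows downward; lengths in m; the calibration is good to about 2 mm. A picture is of the moment at which its call begins. get_calibration takes no time and is no camera call.
- ctrl.hand_in(): hands the job in; it is judged then, once.
Trained networks look in the newest picture that a camera, given by its name, has taken for a name from the list of things; names that differ only in an ending like _2 or _b are one class to them, and where a whole thing is asked for, a point or a joint stands for the part that bears it (a point fixed in the world has none). Each returns a list of dicts, best first, with "conf" (0 to 1); they miss things now and then, are a little off and sometimes report something else, mostly with a low value. They report only what shows in the picture. A call takes as long as a camera call.
- ctrl.search_frame(camera, query): "location" ([column, row] in pixels, amid what is visible of it).
- ctrl.cut_out(camera, query): "region" (480x640 bool, what is visible of it) and "location" ([column, row] in pixels, amid what is visible of it).
The state is a dict: "clock": time; "qpos": joint angles; "dq": joint speeds; "tau": joint torques, N m; "position": TCP position; "tcp_rot": TCP orientation; "force": force on the tool from outside, world axes, zero at the start; "ft_torque": the same for the moment, N m; "grip_width": finger opening in m; "finger_force": force on a finger pad.
Only numpy, scipy, OpenCV 4.12 (cv2) and the standard library are available. Lean on these libraries where they do the work, as an engineer would, in place of code of your own. Each camera call takes 0.05 s, during which the arm holds its last target. There are 200 camera calls.

## Working session

There is one attempt and no reset: what is moved stays moved. The work goes in short steps, Python scripts to look and compute and a shell command to move; the robot and the scene stay as the last step left them, time stands still between calls to the robot, and variables do not carry over. Pictures are saved under pics/ and viewed, at most 10 in all, crops included, and the job is handed in when it is done.

```bash
mkdir -p pics
python3 - <<'E'
from plant import ctrl
import cv2,numpy as np
for n in ("scene","top"):
    im=ctrl.snapshot(n); cv2.imwrite(f"pics/{n}0.png",im[:,:,::-1])
    c=ctrl.get_calibration(n); print(n,np.round(c["intrinsics"],1).tolist(),np.round(c["origin"],3),np.round(c["rotation"],3).tolist(),[k for k in c])
    for q in ("slicer","dial_grip","pawl_ball","dial","kitchen_timer","pepper_mill"):
        print(q,[(np.round(d["location"],1).tolist(),round(d["conf"],2)) for d in ctrl.search_frame(n,q)][:3])
s=ctrl.observe();print(s["clock"],s["position"],s["tcp_rot"])
E
```

```text
scene [[590.5, 0.0, 316.7], [0.0, 590.5, 236.6], [0.0, 0.0, 1.0]] [ 0.061 -0.25   0.901] [0.788, 0.289, -0.177, -0.513] ['intrinsics', 'origin', 'rotation']
slicer [([290.0, 288.1], 0.68)]
dial_grip [([320.4, 290.1], 0.85)]
pawl_ball [([368.2, 296.3], 0.75)]
dial [([318.8, 294.0], 0.63)]
kitchen_timer [([381.6, 246.2], 0.55)]
pepper_mill [([301.9, 202.9], 0.71), ([322.0, 289.1], 0.68)]
top [[576.7, 0.0, 321.7], [0.0, 576.7, 251.4], [0.0, 0.0, 1.0]] [0.422 0.027 0.994] [0.741, 0.099, -0.082, -0.659] ['intrinsics', 'origin', 'rotation']
slicer [([320.3, 303.4], 0.95)]
dial_grip [([355.4, 308.2], 0.69)]
pawl_ball [([412.3, 300.5], 0.78), ([299.6, 202.1], 0.23)]
dial [([351.7, 306.4], 0.58)]
kitchen_timer [([392.8, 222.6], 0.86)]
pepper_mill [([301.9, 203.7], 0.92)]
0.7 [0.22828496 0.47277789 0.26073244] [-2.72800606e-06  2.23023023e-01  9.74813177e-01  1.76998622e-05]
```

View pics/top0.png

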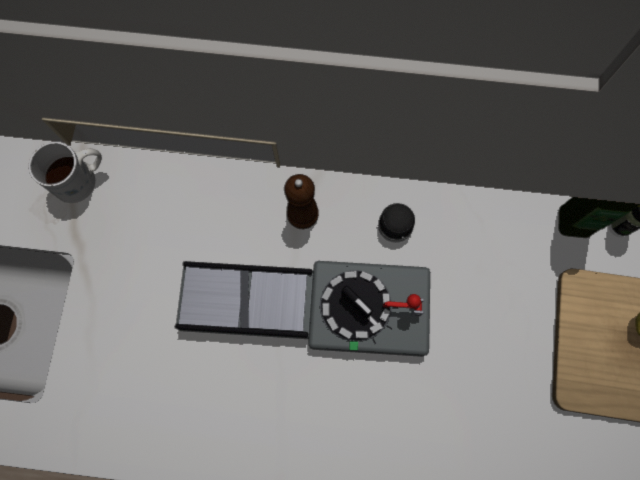

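View pics/scene0.png

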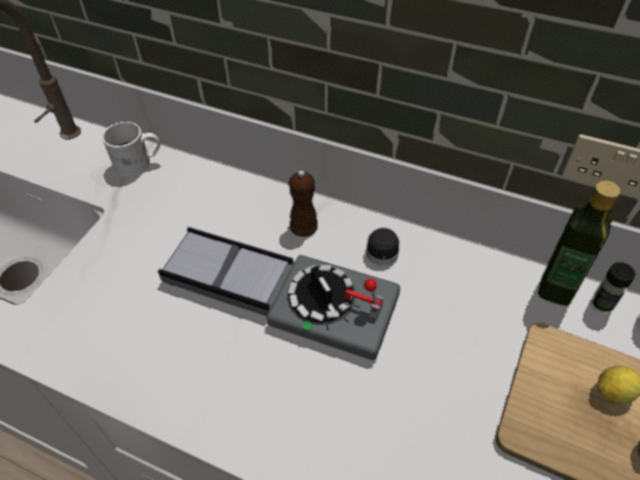

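The top picture shows the slicer roughly aligned with the world. The dial is at about (355,306), the green mark at (353,346) and the red ball at (414,301). The white pointer is near (375,325), anticlockwise of the mark, and the mill and timer stand behind the slicer. Next I fit the slicer pose with both cameras.

```bash
cat > h.py <<'E'
from plant import ctrl
import cv2,numpy as np
from scipy.spatial.transform import Rotation as R
from scipy.optimize import least_squares
def proj(n,P):
    c=ctrl.get_calibration(n); q=np.array(c["rotation"]); r=R.from_quat(q[[1,2,3,0]]).as_matrix()
    p=(np.atleast_2d(P)-c["origin"])@r; p=p*[1,-1,-1]; uv=p@np.array(c["intrinsics"]).T
    return uv[:,:2]/uv[:,2:]
def S2W(s,P):
    P=np.atleast_2d(P); c,k=np.cos(s[2]),np.sin(s[2])
    return np.c_[s[0]+c*P[:,0]-k*P[:,1], s[1]+k*P[:,0]+c*P[:,1],P[:,2]]
def blob(im,kind):
    a=im.astype(int); r,g,b=a[...,0],a[...,1],a[...,2]
    m={"g":(g>r+40)&(g>b+30),"r":(r>110)&(g<50)&(b<50)}[kind].astype(np.uint8)
    m[:200]=0; m[:, :250]=0; m[:,450:]=0
    if kind=="r": m=cv2.morphologyEx(m,cv2.MORPH_OPEN,cv2.getStructuringElement(2,(9,9)))
    n,l,st,ce=cv2.connectedComponentsWithStats(m); i=1+np.argmax(st[1:,4]); return ce[i],st[i,4]
E
python3 - <<'E'
from h import *
obs=[]
for n in ("scene","top"):
    im=ctrl.snapshot(n)
    g,ag=blob(im,"g"); r,ar=blob(im,"r"); print(n,g,ag,r,ar)
    obs+=[(n,(-.067,0,.040),g),(n,(0,-.081,.112),r)]
for uv,P in (((312,262),(.075,.075)),((431,263),(.075,-.125)),((429,354),(-.075,-.125)),((309,349),(-.075,.075))):
    obs.append(("top",(*P,.040),np.array(uv)))
f=lambda s:np.concatenate([(proj(n,S2W(s,P))[0]-uv) for n,P,uv in obs])
s=least_squares(f,[.45,0,0]).x if 0 else least_squares(f,[.35,0,0],loss="soft_l1").x
print(s,np.round(f(s).reshape(-1,2),1).tolist())
np.save("s.npy",s)
# dial angle overlay
for n in ("top","scene"):
    im=ctrl.snapshot(n)[:,:,::-1].copy()
    c=proj(n,S2W(s,[0,0,.09]))[0].astype(int); k=6
    M=np.float64([[k,0,320-k*c[0]],[0,k,270-k*c[1]]])
    im=cv2.warpAffine(im,M,(640,540),flags=cv2.INTER_CUBIC)
    for a in np.arange(.4,1.41,.2):
        e=-np.array([[np.cos(a),np.sin(a),0]])*.03+[0,0,.09]
        u=(proj(n,S2W(s,e))[0]@M[:,:2].T+M[:,2]).astype(int); cv2.circle(im,tuple(map(int,u)),3,(0,255,255),-1)
    for P,col in (((0,0,.09),(255,0,255)),((0,-.081,.112),(255,255,0)),((-.067,0,.04),(255,0,0)),((-.075,-.125,.04),(0,255,255)),((.075,-.125,.04),(0,255,255))):
        u=(proj(n,S2W(s,P))[0]@M[:,:2].T+M[:,2]).astype(int); cv2.circle(im,tuple(map(int,u)),4,col,2)
    cv2.imwrite(f"pics/{n}1.png",im)
for q in ("kitchen_timer","pepper_mill"): print(q)
E
```

```text
scene [306.58730159 325.33333333] 63 [370.38356164 283.63013699] 73
top [353.5 345.5] 64 [414.11363636 299.125     ] 88
[ 0.5853412  -0.0024497   0.08139061] [[-0.5, 1.2], [-4.6, 0.0], [1.6, 0.0], [-3.5, 0.0], [0.9, -2.1], [-0.5, 0.9], [2.6, -0.8], [0.2, -0.2]]
kitchen_timer
pepper_mill
```

View pics/top1.png

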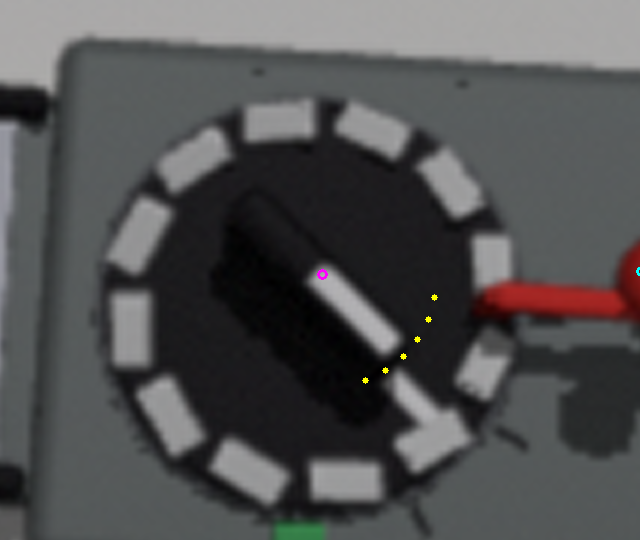

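The crop shows the bar pointing between the 0.6 and 0.8 rad dots, so the dial is at about 0.75. The ball is a few pixels further out than its seated position, which fits a pawl lying on a tooth. I refit with the pawl and dial angles left free.

```bash
cat >> h.py <<'E'
def ballP(p): return np.array([0,-.1+.05*np.sin(.384-p),.066+.05*np.cos(.384-p)])
def shift(T):  # world target TCP -> cm along tool axes
    s=ctrl.observe(); q=np.array(s["tcp_rot"]); return np.round(R.from_quat(q[[1,2,3,0]]).inv().apply(np.array(T)-s["position"])*100,2)
E
python3 - <<'E'
from h import *
obs=[]
for n in ("scene","top"):
    im=ctrl.snapshot(n)
    obs+=[(n,(-.067,0,.040),blob(im,"g")[0]),(n,None,ctrl.search_frame(n,"pawl_ball")[0]["location"]) ]
    m=ctrl.cut_out(n,"pawl_ball")[0]["region"]; u=np.argwhere(m)[:,::-1]; print(n,"ballmask",u.min(0),u.max(0),blob(im,"r")[0])
    # ball: disk from mask of red pixels eroded
    obs[-1]=(n,None,blob(im,"r")[0])
for uv,P in (((312,262),(.075,.075)),((431,263),(.075,-.125)),((429,354),(-.075,-.125)),((309,349),(-.075,.075))):
    obs.append(("top",(*P,.040),np.array(uv)))
f=lambda s:np.concatenate([(proj(n,S2W(s,ballP(s[3]) if P is None else P))[0]-uv) for n,P,uv in obs])
s=least_squares(f,[.58,0,.08,.1],loss="soft_l1").x
print(s,np.round(f(s).reshape(-1,2),1).tolist()); np.save("s.npy",s)
# dial angle: pointer stripe on bar top (z .09), in the 6x crop of before centred on old projection
k=6;c=proj("top",S2W([.5853412,-.0024497,.08139061],[0,0,.09]))[0].astype(int)
a=np.array([[322,272],[394,348]]);uv=(a-[320,270])/k+c
g=lambda w:np.concatenate([proj("top",[w[0],w[1],.09])[0]-uv[0],proj("top",[w[2],w[3],.09])[0]-uv[1]])
w=least_squares(g,[.58,0,.55,-.02]).x; d=w[2:]-w[:2]
print("dial",(np.arctan2(-d[1],-d[0])-s[2]),w)
for q in ("kitchen_timer","pepper_mill"):
    u=[ctrl.search_frame(n,q)[0]["location"] for n in ("top","scene")]
    z=.027 if q[0]=="k" else .075
    r=least_squares(lambda w:np.concatenate([proj("top",w)[0]-u[0],proj("scene",w)[0]-u[1]]),[.7,0,z]); print(q,r.x,r.cost)
print(S2W(s,ballP(s[3])),S2W(s,[0,0,.078]))
T=S2W(s,ballP(s[3]))[0]; T[2]=.19; print(shift(T), "roll",np.degrees(-(np.pi/2+s[2]-np.arctan2(.9,.435))))
E
```

```text
scene ballmask [346 279] [379 304] [370.38356164 283.63013699]
top ballmask [384 294] [421 310] [414.11363636 299.125     ]
[ 0.58517478 -0.00130366  0.08194006  0.14679606] [[-1.1, 1.0], [-0.9, 0.1], [0.9, 0.0], [0.7, -0.1], [0.2, -2.0], [-1.2, 0.8], [1.9, -0.8], [-0.5, -0.2]]
dial 0.7789749422664791 [ 0.58610233 -0.00211735  0.56819897 -0.02295163]
kitchen_timer [ 0.74614848 -0.05751203  0.01376918] 1.48583336781831
pepper_mill [0.74154539 0.10532245 0.07361745] 7.193985083117717
[[ 0.59239796 -0.08925828  0.11459994]] [[ 0.58517478 -0.00130366  0.078     ]]
[-57.23 -34.78   7.07] roll -30.49084619507736
```

```bash
python3 -m pendant '[[6,-14,-8.7,1,-8],[6,-28,-17.4,3,-16],[6,-42,-26,5,-24],[6,-57.2,-34.8,7.1,-30.5],[6,-57.2,-34.8,7.1,-30.5],[6,-57.2,-34.8,7.1,-30.5],[6,-57.2,-34.8,7.1,-30.5],[6,-57.2,-34.8,7.1,-30.5],[6,-57.2,-34.8,7.1,-30.5],[6,-57.2,-34.8,7.1,-30.5],[6,-57.2,-34.8,7.1,-30.5],[6,-57.2,-34.8,7.1,-30.5],[6,-57.2,-34.8,7.1,-30.5],[6,-57.2,-34.8,7.1,-30.5],[6,-57.2,-34.8,7.1,-30.5],[6,-57.2,-34.8,7.1,-30.5],[6,-57.2,-34.8,7.1,-30.5],[6,-57.2,-34.8,7.1,-30.5],[6,-57.2,-34.8,7.1,-30.5],[6,-57.2,-34.8,7.1,-30.5]]'
python3 - <<'E'
from h import *
s=np.load("s.npy"); o=ctrl.observe(); q=np.array(o["tcp_rot"]); m=R.from_quat(q[[1,2,3,0]]).as_matrix()
print(o["clock"],np.round(m,3).tolist(),shift([*S2W(s,ballP(s[3]))[0][:2],.12]),o["grip_width"],o["qpos"].round(2) if hasattr(o["qpos"],"round") else o["qpos"])
E
```

```text
clock: 3.4
position: [0.592, -0.0887, 0.1901]
tcp_rot: [0.0, -0.042, 0.999, -0.0]
force: [0.4, -0.1, -0.2]
grip_width: 0.06
finger_force: 0.0
3.4 [[-0.997, -0.083, 0.0], [-0.083, 0.997, -0.0], [-0.0, -0.0, -1.0]] [-0.03 -0.06  7.01] 0.05996778176427702 [-0.34  0.53  1.36  0.    1.25 -2.  ]
```

```bash
python3 -m pendant '[[6,0,0,3,0],[6,0,0,6,0],[6,0,0,7,0],[6,0,0,7,0],[6,0,-1.5,7,0],[6,0,-2.5,7,0],[6,0,-3.5,7,0],[6,0,-4.5,7,0],[6,0,-5,7,0],[6,0,-5,7,0],[6,0,-5,7,0],[6,0,-5,7,0],[6,0,-5,7,0],[6,0,-5,3,0],[6,0,-5,-1,0],[6,0,-5,-1,0],[6,0,-5,-1,0]]'
python3 - <<'E'
from h import *
im=ctrl.snapshot("scene"); cv2.imwrite("pics/s2.png",cv2.resize(im[220:360,240:430],None,fx=4,fy=4)[:,:,::-1])
s=np.load("s.npy"); print(shift(S2W(s,[0,0,.14])[0]))
E
```

```text
clock: 5.1
position: [0.5963, -0.1389, 0.2]
tcp_rot: [0.0, -0.041, 0.999, -0.0]
force: [-0.6, 1.4, -0.4]
grip_width: 0.0597
finger_force: 0.0
[-0.08 13.78  5.89]
```

View pics/s2.png

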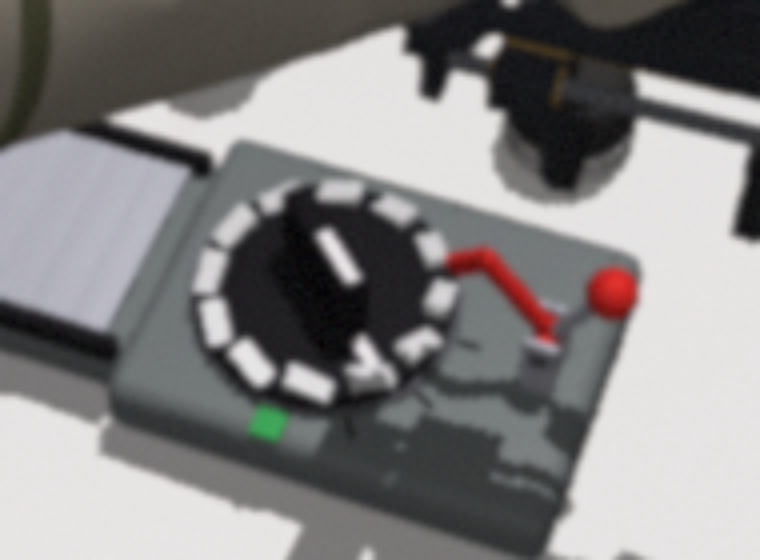

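The lever now leans away, with the ball at crop (612,292) and the pawl arm raised off the teeth. The dial hasn't moved. Next I grip the bar.

```bash
python3 -m pendant '[[4,0,4.5,0,-8],[4,0,9,0,-16],[4,-0.1,13.8,0,-24],[4,-0.1,13.8,0,-32],[4,-0.1,13.8,0,-40],[4,-0.1,13.8,0,-44.6],[4,-0.1,13.8,2,-44.6],[4,-0.1,13.8,5,-44.6],[4,-0.1,13.8,8,-44.6],[4,-0.1,13.8,10,-44.6],[4,-0.1,13.8,11.6,-44.6],[4,-0.1,13.8,11.6,-44.6],[4,-0.1,13.8,11.6,-44.6],[0.5,-0.1,13.8,11.6,-44.6],[0.5,-0.1,13.8,11.6,-44.6],[0.5,-0.1,13.8,11.6,-44.6],[0.5,-0.1,13.8,11.6,-44.6],[0.5,-0.1,13.8,11.6,-44.6],[0.5,-0.1,13.8,11.6,-44.6],[0.5,-0.1,13.8,11.6,-44.6]]'
```

```text
clock: 7.15
position: [0.5871, -0.0027, 0.0843]
tcp_rot: [0.001, -0.417, 0.909, -0.002]
force: [6.1, -6.6, -3.9]
grip_width: 0.014
finger_force: 30.0
```

```bash
python3 -m pendant '[[0.5,0,-0.2,0,5],[0.5,0,-0.2,0,11],[0.5,0,-0.2,0,17],[0.5,0,-0.2,0,23],[0.5,0,-0.2,0,29],[0.5,0,-0.2,0,35],[0.5,0,-0.2,0,40],[0.5,0,-0.2,0,44.6],[0.5,0,-0.2,0,44.6],[0.5,0,-0.2,0,44.6],[0.5,0,-0.2,0,44.6],[0.5,0,-0.2,0,44.6],[0.5,0,-0.2,0,44.6],[4,0,-0.2,0,44.6],[4,0,-0.2,0,44.6],[4,0,-0.2,0,44.6],[4,0,-0.2,-3,44.6],[4,0,-0.2,-7,44.6],[4,0,-0.2,-11.6,44.6],[4,0,-0.2,-11.6,44.6]]'
python3 - <<'E'
from h import *
s=np.load("s.npy"); im=ctrl.snapshot("scene"); cv2.imwrite("pics/s3.png",cv2.resize(im[220:360,240:430],None,fx=4,fy=4)[:,:,::-1])
print(shift(S2W(s,[0,-.125,.2])[0]))
E
```

```text
clock: 9.15
position: [0.5894, -0.003, 0.2057]
tcp_rot: [0.005, -0.042, 0.999, -0.001]
force: [-0.1, -0.2, -0.3]
grip_width: 0.0401
finger_force: 0.0
[  0.31 -12.32   0.25]
```

View pics/s3.png

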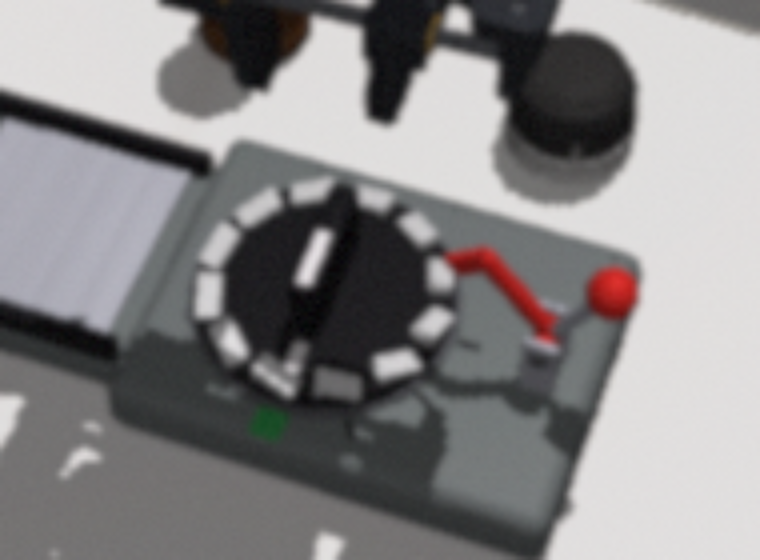

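The pointer line now runs towards the green mark at crop (268,422), and the pawl is still raised. Next I close the fingers and lower them behind the ball.

```bash
python3 -m pendant '[[0,0.15,-5,0,0],[0,0.15,-10,0,0],[0,0.15,-16.4,0,0],[0,0.15,-16.4,0,0],[0,0.15,-16.4,3,0],[0,0.15,-16.4,6,0],[0,0.15,-16.4,7.8,0],[0,0.15,-16.4,7.8,0],[0,0.15,-16.4,7.8,0],[0,0.15,-16.4,7.8,0],[0,0.15,-16.4,7.8,0]]'
python3 - <<'E'
from h import *
s=np.load("s.npy")
for y in (-.12,-.165):print(shift(S2W(s,[0,y,.122])[0]))
E
```

```text
clock: 10.3
position: [0.5998, -0.1664, 0.1228]
tcp_rot: [0.001, -0.041, 0.999, -0.0]
force: [-0.8, 0.3, 1.2]
grip_width: 0.0005
finger_force: 0.0
[0.1  4.57 0.08]
[0.1  0.07 0.08]
```

```bash
python3 -m pendant '[[0,0,1,0,0],[0,0,2,0,0],[0,0,2.8,0,0],[0,0,3.5,0,0],[0,0,4.1,0,0],[0,0,4.6,0,0],[0,0,4.6,0,0],[0,0,4.6,0,0],[0,0,4.6,0,0],[0,0,4.6,0,0],[0,0,2,0,0],[0,0,0,0,0],[0,0,0,-4,0],[0,0,0,-8,0],[0,0,-5,-8,0],[0,0,-10,-8,0],[0,0,-10,-8,0],[0,0,-10,-8,0]]'
python3 - <<'E'
from h import *
im=ctrl.snapshot("top"); cv2.imwrite("pics/t4.png",cv2.resize(im[250:370,290:450],None,fx=5,fy=5,interpolation=2)[:,:,::-1])
E
```

```text
clock: 12.1
position: [0.6072, -0.2674, 0.2011]
tcp_rot: [-0.0, -0.04, 0.999, 0.0]
force: [-0.0, -0.1, -0.7]
grip_width: 0.0004
finger_force: 0.0
```

View pics/t4.png

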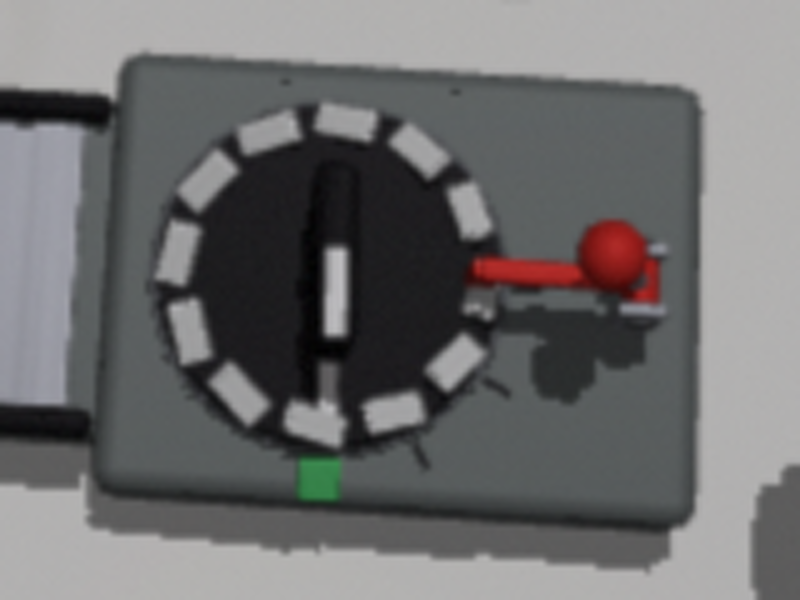

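The picture shows the pointer line (327,400) aimed at the green mark (320,480). The lever leans towards the dial, with the ball at (613,255) and the pawl on the teeth at (480,270). I check the pawl angle numerically, then hand in.

Run:
```python
from h import *
s=np.load("s.npy")
o=[(n,blob(ctrl.snapshot(n),"r")[0]) for n in ("top","scene")]
p=least_squares(lambda p:np.concatenate([proj(n,S2W(s,ballP(p[0])))[0]-u for n,u in o]),[.1]); print(p.x,p.cost,o)
if p.x[0]<.2: print(ctrl.hand_in())
```

```text
[0.10225722] 0.5041477148998614 [('top', array([412.75555556, 299.26666667])), ('scene', array([368.87951807, 283.61445783]))]
the job is handed in; nothing more can be done
None
```

The job is handed in: the lever was swung clear, the dial turned back so its pointer lines up with the green mark, and the pawl is down on the teeth again (about 0.10 rad); neither the timer nor the mill was touched on purpose, and the interface returned no verdict.

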